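Spin-check a bearing and stop the wheel in its gate

ROBOT

A 6-joint arm with a two-finger parallel gripper is mounted at the origin on a cart in front of the work surface, level with it; the furniture and walls round the work are solid. World frame = base frame: x ahead of the robot, y to its left, z up, the work surface at z = 0. Lengths are in m, angles in rad, forces in N, time in s.
With the tool pointing down it reaches from about 0.425 to 0.95 m from the base axis. Payload 3.5 kg.
Tool frame: the origin (TCP) lies midway between the tips of the shut fingers; the grasp point (between the pads) lies 19 mm behind it; z points along the fingers, y is the line along which they close (so a half turn about z gives the same grasp; the last joint's range is limited). The gripper opens to 85 mm and grips with 20 to 120 N. Pads are 22 mm wide; open, the fingers measure 114 mm over their backs; the gripper's body (76 mm by 85 mm) begins 54 mm behind the grasp point. The pads swing forward as they close: fully open they stand 13 mm farther back than shut.
Start: joints at [-1.314, 0.286, 1.577, -0, 1.279, -0.15], TCP at [0.267, -0.62, 0.208] pointing down, gripper open.
Joint ranges: [-2.77, 2.77], [-0.9, 2.22], [0.21, 2.48], [-1.53, 4.67], [0.24, 2.81], [-2.84, 2.84]. Speed limits (rad/s): [2.79, 2.79, 3.14, 3.14, 3.14, 3.14].

INTERFACE

Orientations are given as a unit quaternion [x, y, z, w].
In Python, from plant import get_state, read_camera, ctrl gives the robot as it stands.
- The arm moves only by the shell command python3 -m crank 'ROWS' [FORCE]. ROWS is JSON, a list of rows, each a list of 3 entries, a list of its own where there are three numbers: the shift along the tool's x, y, z in mm, then the turn about the tool's z in degrees, then the closure in counts, from 0 (fully open) to 255 (shut). In form: [[[tx, ty, tz], yaw, claw], ...]. A call has 1 to 10 rows; each row is the pose to reach, as a shift and turn from the pose commanded when the call began, along the tool's axes at that moment; what a row does not reach only later rows make up. A row lasts 1/10 s, in which the tool goes at most 50 mm and 8.59 degrees, less where a joint would pass 70% of its speed; a pose out of reach is approached as far as the arm can. A call with a gripper value outside its range is refused whole. The fingers move at their own pace and stop on an object; FORCE is the grip in N (left out, the last holds). Time passes only in rows, so rows that repeat a pose let the fingers close. It gives the time, the measured TCP pose, the force, the opening and the grip force at its end, in the units of the state.
- get_state(): the state, without advancing time (a new reading comes with each control period).
- read_camera(name): name is "scene" or "top" or "wrist"; returns a dict with "frame" (384x512x3 uint8, blue, green, red), "range_z" (384x512 float32, m along the optical axis (not along the pixel's ray), 0 where there is no reading), "vfov" (degrees; the focal length in pixels is half the picture's height over the tangent of half this angle, whatever the lens; pixels are square), "cx", "cy" (the principal point, pixels), "origin" and "orientation" of the camera in the world. Camera axes: x right, y down, z forward; pixel columns grow to the right and rows downward; lengths in m; the calibration is good to about 2 mm. The wrist camera is an equidistant fisheye: a pixel r from the principal point sees the ray r / f radians off the axis. A picture is of the moment at which its call begins.
- ctrl.sign_off(): hands the job in; it is judged then, once.
The state is a dict: "time": time; "qpos": joint angles; "dq": joint speeds; "joint_efforts": joint torques, N m; "eef_pos": TCP position; "tcp_rot": TCP orientation; "contact_force": force on the tool from outside, world axes, zero at the start; "wrist_torque": the same for the moment, N m; "opening": opening from 0.0 (shut) to 1.0 (fully open); "finger_force": force on a finger pad.
Only numpy, scipy, OpenCV 4.12 (cv2) and the standard library are available. Lean on these libraries where they do the work, as an engineer would, in place of code of your own. Each camera call takes 0.05 s, during which the arm holds its last target. There are 200 camera calls.

TASK

Check that the bearing on the spin stand runs freely: with a fingertip, flick the wheel by one of its upright pins, either way round, so that it spins on by itself, and leave it untouched for at least two seconds. Then brake it by pressing a fingertip on it, so that it stops with its index tab wholly in the gap of the gate; do not stop it elsewhere and then push or drag the tab in. Finish while still holding the fingertip on the still wheel. Grasp nothing, and leave the things standing around where they are.

Things in the scene. Friction and masses are not known exactly. Their poses are not given: they have to be found in the camera images.
- stand: Fixed spin stand, round grey foot 100 mm wide. Origin on the wheel's axis at the worktop, z up. On its +x side, always away from the robot, is a gate: two 14 mm blocks with a 46 mm gap between them, 94 to 108 mm from the axis, 75 mm high, no higher than the wheel's face. Behind it to the right a fixed tool tube reaches out, 103 to 154 mm over the worktop; the wheel's robot side is clear.
- rotor (a joint): Angle of the free-running steel wheel about its vertical axis (rad, counter-clockwise from above positive, not wrapped; 0 = tab in the middle of the gate, and again at every whole turn; at the start the tab is at least 80 degrees away from the gate). No stops, no detent: pushed and let go, it coasts for many seconds, slowing by only about 0.05 to 0.2 rad/s each second; it weighs 0.35 to 0.7 kg. Pressing on its face with a few newtons stops it almost at once.
- disc_top (a point): Point on the wheel's axis at the height of its flat top face (75 mm over the worktop). The wheel is a disc 150 mm across, 15 mm thick; in the middle a clamped ball bearing 42 mm across and a nut rise up to 22 mm over the face. The face is bare and flat from 45 to 75 mm from the axis.
- tab_tip (a point): Outer end of the wheel's index tab, 89 mm from the axis, at the height of the top face. The tab is the only thing that sticks out of the rim: 12 mm wide, 14 mm long, a little lower than the face, with a dark line scribed on the face beside it.
- gate (a point): Middle of the gap of the gate, 91 mm from the axis, 6 mm below the height of the wheel's top face; the tab tip passes close by it at each turn.
- pin_0 (a point): Middle of the top of one of the wheel's three upright drive pins, each 10 mm thick, standing 28 mm over the wheel's face, 36 mm from the axis, 120 degrees apart (60 degrees counter-clockwise from the tab).
- pin_1 (a point): Middle of the top of one of the wheel's three upright drive pins, each 10 mm thick, standing 28 mm over the wheel's face, 36 mm from the axis, 120 degrees apart (180 degrees counter-clockwise from the tab).
- pin_2 (a point): Middle of the top of one of the wheel's three upright drive pins, each 10 mm thick, standing 28 mm over the wheel's face, 36 mm from the axis, 120 degrees apart (300 degrees counter-clockwise from the tab).
- sleeve_a: Bystander: steel sleeve 43 mm across, 42 mm high, on the front edge to the left of the stand. Loose; origin at the centre of its underside. Leave it alone.
- sleeve_b: Bystander: steel sleeve 43 mm across, 42 mm high, to the right of the stand. Loose; origin at the centre of its underside. Leave it alone.
- bush: Bystander: brass flanged bush 38 mm across, 34 mm high, to the right. Loose; origin at the centre of its underside. Leave it alone.
- carton: Bystander: small cardboard carton 60x90x53 mm, right, at the back. Loose; origin at the centre of its underside. Leave it alone.
- tub: Bystander: grease tub with blue lid, 68 mm across, 52 mm high, far left. Loose; origin at the centre of its underside. Leave it alone.
- ring: Bystander: flat gold ring 52 mm across, 7 mm high, right. Loose; origin at the centre of its underside. Leave it alone.
- pliers: Bystander: circlip pliers 67x199x15 mm, far right. Loose; origin at the centre of its underside. Leave it alone.
- bit_block: Bystander: block of driver bits 28x90x39 mm, far right. Loose; origin at the centre of its underside. Leave it alone.

How it is judged:
On the way, in this order (a step that is already met when the one before it is completed fails the run):
1. the wheel spins on by itself (faster than 0.5 rad/s), untouched, for two seconds ((velocity of joint rotor above 0.5 rad/s or velocity of joint rotor below -0.5 rad/s) and contact force between each of the fingers, the arm and rotor below 0.05 N), for 2 s.
2. a fingertip holds the wheel still with its tab in the gap of the gate (x of tab_tip in the frame of stand above 0.06 m and y of tab_tip in the frame of stand between -0.017 and 0.017 m and velocity of joint rotor between -0.05 and 0.05 rad/s and contact force between the fingers and rotor above 0.5 N), for 0.2 s.
At the end, for the whole second after the job is handed in: The wheel is still (under 0.05 rad/s), the middle of its index tab is within 17 mm of the middle of the gate's gap, so that the whole tab lies in the gap, and a fingertip presses on the wheel with more than 0.5 N (all of step 2); the arm keeps its last pose, push and grip.
It fails at once if a bystander is lifted or moved more than 20 mm (distance of any of sleeve_a, sleeve_b, bush, carton, tub, ring, pliers, bit_block from where it was at the start of the episode above 0.02 m).
It fails at once if the finger pushes or drags the tab slowly towards or out of the gap (touching the wheel while it turns at 0.08 to 0.3 rad/s with the tab beside the gap, 22 to 35 mm off its middle) (contact force between the fingers and rotor above 0.3 N and x of tab_tip in the frame of stand above 0.06 m and (y of tab_tip in the frame of stand between 0.022 and 0.035 m or y of tab_tip in the frame of stand between -0.035 and -0.022 m) and (velocity of joint rotor between 0.08 and 0.3 rad/s or velocity of joint rotor between -0.3 and -0.08 rad/s)).
It also fails if it takes over 48 s, if anything falls off the work surface, if the arm or the gripper's body presses on something with over 40 N, if the wrist force passes 120 N, or if a joint passes its speed limit or range.

## Working session

There is one attempt and no reset: what is moved stays moved. The work goes in short steps, Python scripts to look and compute and a shell command to move; the robot and the scene stay as the last step left them, time stands still between calls to the robot, and variables do not carry over. Pictures are saved under pics/ and viewed, at most 10 in all, crops included, and the job is handed in when it is done.

```bash
mkdir -p pics; cat > h.py <<'E'
import numpy as np,cv2
from scipy.spatial.transform import Rotation as R
from plant import get_state,read_camera,ctrl
def pts(c):
    h,w=c["range_z"].shape; f=h/2/np.tan(np.radians(c["vfov"])/2)
    v,u=np.mgrid[:h,:w]; z=c["range_z"]
    P=np.stack([(u-c["cx"])/f*z,(v-c["cy"])/f*z,z],-1)
    return P@R.from_quat(c["orientation"]).as_matrix().T+np.array(c["origin"])
E
python3 - <<'E'
from h import *
s=get_state();print(s)
for n in("top","scene"):
    c=read_camera(n);cv2.imwrite(f"pics/{n}0.png",c["frame"]);print(n,c["vfov"],c["origin"],c["orientation"])
    np.savez(f"{n}0.npz",P=pts(c),z=c["range_z"],f=c["frame"])
print(get_state()["time"])
E
```

```text
{'time': 0.0, 'qpos': array([-1.31394425e+00,  2.87194694e-01,  1.57816584e+00, -1.84285869e-05,
        1.27860330e+00, -1.49965845e-01]), 'dq': array([-1.04061952e-03, -6.41505123e-04, -1.57837089e-05, -2.92344625e-06,
       -2.00592727e-04, -7.28770004e-04]), 'joint_efforts': array([-9.49772152e-05, -4.05980265e+01, -2.92627680e+01, -1.62878100e-04,
        5.82148583e-03, -3.87165329e-06]), 'eef_pos': array([ 0.26695194, -0.6191978 ,  0.20673393]), 'tcp_rot': array([ 9.79382402e-01,  2.02011646e-01, -7.21396909e-05, -1.18343042e-03]), 'contact_force': array([-1.31226866,  0.19204522, -0.05724705]), 'wrist_torque': array([-0.02544453, -0.02507845,  0.03028596]), 'finger_force': 0.0, 'opening': 0.9975850557600708}
top 49.563068239010555 [ 0.33426121 -0.13878707  1.47681024] [-0.7019246   0.70932806 -0.05098938  0.03944163]
scene 51.446639706656256 [-0.11204469 -0.8952911   0.85575827] [ 0.84054395 -0.31928394  0.1564655  -0.4087324 ]
0.1
```

View pics/top0.png

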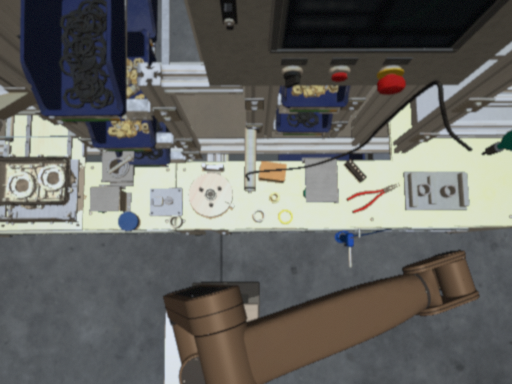

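View pics/scene0.png

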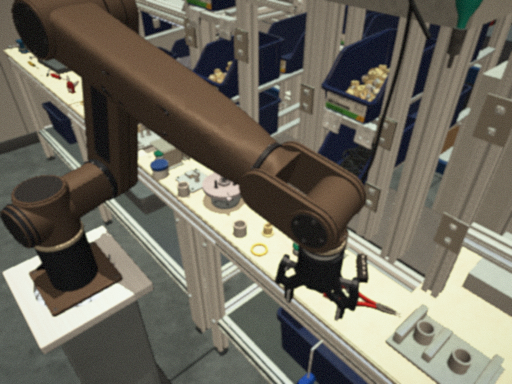

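The top view shows the wheel at about (211,192) with three dark pins around the hub, the gate block on its far side near (213,165), and the tube at (250,155). The scene view has the gripper hovering over the right end of the bench.

```bash
python3 - <<'E'
from h import *
d=np.load("top0.npz");P=d["P"];f=d["f"]
sub=np.s_[150:235,150:300]
Q=P[sub].reshape(-1,3)
m=(abs(Q[:,2]-.075)<.004)
W=Q[m];c0=np.median(W,0);print("face",len(W),c0)
W=W[np.linalg.norm(W[:,:2]-c0[:2],axis=1)<.12]
(cx,cy),r=cv2.minEnclosingCircle((W[:,:2]*1000).astype(np.float32));print(cx,cy,r)
cc=P[192,211];print(cc)
# high points near wheel
for v in range(150,235):
  for u in range(185,240):
    p=P[v,u]
    if .085<p[2]<.3: print((u,v),np.round(p*1000).astype(int).tolist(),end=' ')
cv2.imwrite("pics/top0c.png",cv2.resize(f[145:235,160:280],None,fx=6,fy=6,interpolation=cv2.INTER_CUBIC))
E
```

```text
face 1199 [ 0.52561741 -0.00207201  0.07495512]
542.8036499023438 -9.024259567260742 94.166748046875
[ 0.52579593 -0.00795102  0.10226178]
(185, 150) [671, 81, 97] (186, 150) [672, 78, 91] (187, 150) [672, 75, 91] (188, 150) [672, 72, 91] (192, 150) [673, 59, 87] (193, 150) [673, 55, 88] (194, 150) [672, 51, 89] (195, 150) [672, 48, 92] (196, 150) [673, 45, 87] (190, 151) [669, 65, 91] (193, 151) [670, 55, 86] (185, 152) [666, 82, 86] (194, 152) [667, 52, 85] (218, 186) [545, -31, 105] (219, 186) [545, -35, 108] (199, 187) [543, 32, 103] (200, 187) [543, 29, 101] (201, 187) [543, 25, 105] (218, 187) [542, -31, 102] (219, 187) [542, -35, 104] (220, 187) [543, -38, 101] (199, 188) [540, 32, 103] (200, 188) [539, 28, 104] (201, 188) [539, 25, 106] (208, 188) [541, 3, 89] (210, 188) [542, -3, 86] (212, 188) [542, -10, 87] (213, 188) [542, -13, 86] (218, 188) [539, -31, 101] (219, 188) [539, -35, 103] (220, 188) [541, -37, 90] (199, 189) [538, 33, 92] (200, 189) [536, 29, 101] (201, 189) [537, 26, 100] (207, 189) [538, 7, 86] (208, 189) [538, 4, 88] (209, 189) [538, 0, 85] (211, 189) [537
[... 1454 characters left out ...]
518, -17, 88] (215, 195) [517, -20, 89] (212, 196) [514, -10, 90] (213, 196) [514, -13, 86] (214, 196) [514, -17, 88] (215, 196) [514, -20, 86] (206, 197) [511, 10, 89] (210, 197) [511, -3, 88] (212, 197) [511, -10, 89] (213, 197) [510, -14, 94] (214, 197) [511, -17, 88] (206, 198) [508, 10, 89] (207, 198) [508, 7, 86] (208, 198) [507, 3, 91] (211, 198) [508, -6, 86] (212, 198) [507, -10, 90] (208, 199) [504, 4, 86] (209, 199) [504, 0, 88] (212, 199) [504, -10, 91] (210, 202) [492, -5, 101] (209, 203) [489, -1, 102] (210, 203) [489, -4, 99] (211, 203) [488, -9, 108] (209, 204) [485, -2, 104] (210, 204) [485, -5, 105] (211, 204) [485, -8, 104] (210, 205) [483, -4, 93] (211, 205) [484, -7, 87]
```

View pics/top0c.png

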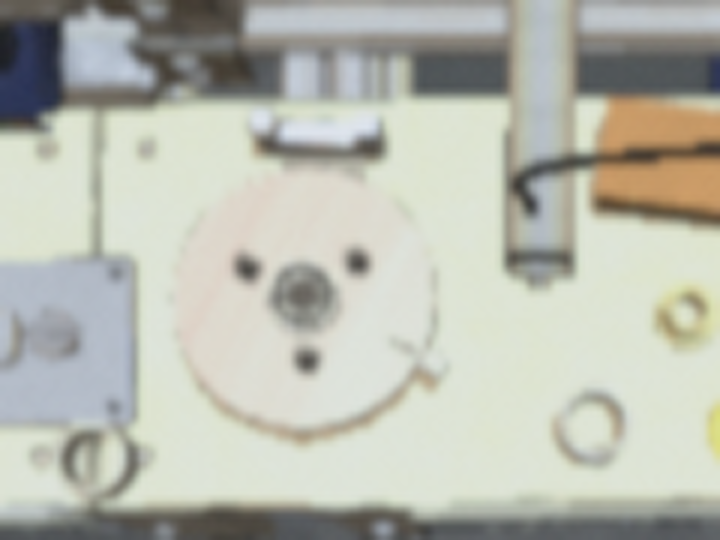

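The wheel's centre is near (305,303) in the crop. The pins are at (247,268), (358,262) and (306,360), the tab at about (430,367), and the gate at (318,135). Next I measure the centre and gate direction.

```bash
python3 - <<'E'
from h import *
from scipy.optimize import least_squares
d=np.load("top0.npz");P=d["P"][150:235,150:300].reshape(-1,3)
W=P[abs(P[:,2]-.075)<.006]; c=np.array([.523,-.003])
r=np.hypot(*(W[:,:2]-c).T)
for it in range(3):
    r=np.hypot(*(W[:,:2]-c).T);c=W[r<.080][:,:2].mean(0) if 0 else c
g=P[(P[:,2]>.045)&(P[:,2]<.09)&(P[:,0]>.60)&(P[:,0]<.65)&(abs(P[:,1]+.003)<.08)]
print("gate",np.round(g*1000).astype(int).tolist())
t=P[(P[:,2]>.12)&(P[:,1]<-.09)&(P[:,1]>-.2)&(P[:,0]<.62)]
print("tube",t[:,:].min(0),t.max(0))
# circle fit: face points' boundary
F=W[np.hypot(*(W[:,:2]-c).T)<.085,:2]
h=cv2.convexHull((F*1000).astype(np.float32))[:,0]/1000
s=least_squares(lambda p:np.hypot(*(h-p[:2]).T)-p[2],[.523,-.003,.075],loss="soft_l1",f_scale=.002);print(s.x, len(h))
E
python3 -m crank '[[[0,0,0],8,255],[[0,0,0],16,255],[[0,0,0],23.3,255]]' 40
```

```text
gate [[630, 26, 75], [631, 23, 71], [631, 19, 72], [631, 16, 70], [630, -33, 75], [630, -36, 75], [629, -40, 78], [630, -43, 73], [627, 26, 73], [627, 22, 75], [628, 19, 71], [626, 15, 76], [626, -32, 74], [627, -36, 71], [625, -40, 80], [626, -43, 74], [622, 25, 79], [624, 23, 71], [624, 19, 73], [624, 16, 71], [628, 15, 50], [629, 8, 47], [629, 1, 45], [629, -6, 47], [628, -10, 49], [629, -16, 46], [629, -20, 46], [622, -33, 77], [623, -36, 73], [623, -39, 75], [622, -43, 77], [626, -45, 60], [620, 26, 75], [620, 22, 76], [620, 19, 75], [620, 16, 71], [625, 15, 50], [626, 5, 45], [625, 1, 47], [625, -3, 49], [625, -6, 49], [625, -9, 46], [625, -20, 49], [619, -33, 77], [620, -36, 74], [620, -39, 72], [619, -43, 76], [621, -45, 65], [620, 28, 58], [620, 25, 55], [620, 21, 56], [619, 17, 61], [622, 15, 47], [622, 12, 46], [621, 1, 50], [621, -3, 49], [622, -6, 46], [622, -9, 46], [622, -16, 45], [621, -24, 50], [621, -27, 49], [617, -32, 69], [617, -36, 70], [616, -39, 74], [617, -42, 67], [620, -45, 53], [618, 22, 46], [618, 15, 49], [618, 1, 48], [618, -3, 48], [617, -24, 52], [618, -30, 45], [616, -34, 55], [616, -38, 54], [617, -41, 52], [616, -45, 53]]
tube [ 0.33426121 -0.19716756  0.12212152] [ 0.61984084 -0.1182293   1.47681024]
[ 0.52370854 -0.00338679  0.07417887] 34
time: 0.4
eef_pos: [0.267, -0.6195, 0.2073]
tcp_rot: [1.0, -0.003, -0.0, -0.001]
contact_force: [0.1, -1.2, -0.0]
opening: 0.513
finger_force: 0.0
```

```bash
python3 -m crank '[[[17,-46,0],0,255],[[34,-92,0],0,255],[[51,-138,0],0,255],[[68,-184,0],0,255],[[85,-230,0],0,255],[[102,-276,0],0,255],[[119,-322,0],0,255],[[136,-368,0],0,255],[[153,-414,0],0,255],[[170,-460,0],0,255]]' 40 && python3 -m crank '[[[17,-46,0],0,255],[[34,-92,0],0,255],[[42,-110,0],0,255],[[42,-110,30],0,255],[[42,-110,60],0,255],[[42,-110,60],0,255],[[42,-110,60],0,255]]'
python3 - <<'E'
from h import *
print(get_state()["eef_pos"])
for n in("top","wrist","scene"):
    c=read_camera(n);np.savez(f"{n}1.npz",**{k:c[k] for k in c});cv2.imwrite(f"pics/{n}1.png",c["frame"])
a=[cv2.imread("pics/top1.png")[130:250,130:290],cv2.imread("pics/scene1.png")[140:260,150:310]]
l=np.vstack([cv2.resize(i,(400,300)) for i in a])
w=cv2.resize(cv2.imread("pics/wrist1.png"),(400,300))
cv2.imwrite("pics/m1.png",np.hstack([l,np.vstack([w,w*0])]))
E
```

```text
time: 1.4
eef_pos: [0.4371, -0.1578, 0.2079]
tcp_rot: [1.0, -0.0, -0.0, -0.0]
contact_force: [1.3, 0.7, -0.9]
opening: -0.001
finger_force: 0.0
time: 2.1
eef_pos: [0.4786, -0.0497, 0.1478]
tcp_rot: [1.0, 0.0, -0.001, -0.0]
contact_force: [0.4, -0.6, 0.6]
opening: -0.003
finger_force: 0.0
[ 0.47856318 -0.0497438   0.14783343]
```

View pics/m1.png

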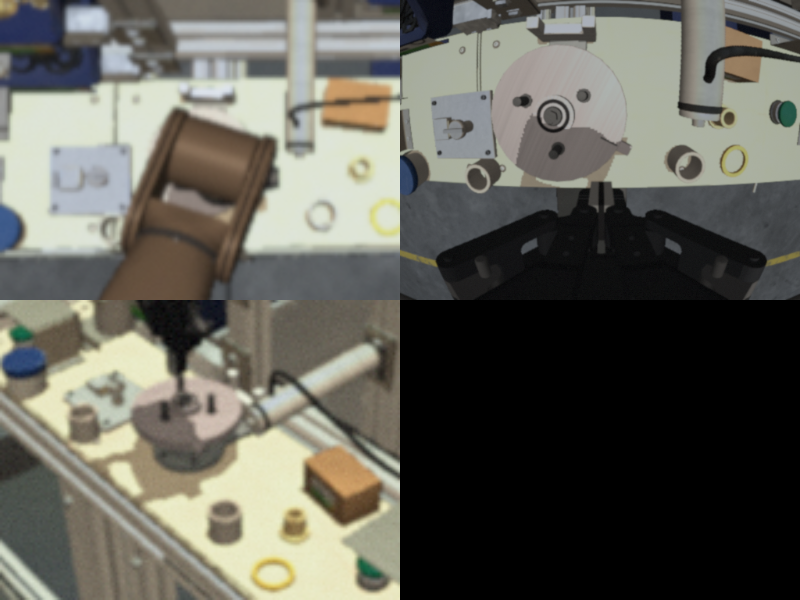

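The wrist view (upper right) shows the whole wheel, with pins at (520,100), (583,95) and (557,150), the tab at (622,147) and the gate at (567,27). The top view is blocked by the wrist, so I'll track with the wrist camera.

```bash
cat >> h.py <<'E'
def fpts(c):
    h,w=c["range_z"].shape; f=h/2/np.tan(np.radians(c["vfov"])/2)
    v,u=np.mgrid[:h,:w].astype(float); u-=c["cx"];v-=c["cy"]; r=np.hypot(u,v)+1e-9; z=c["range_z"]
    t=np.tan(np.minimum(r/f,1.5)); P=np.stack([u/r*t*z,v/r*t*z,z],-1)
    P=P@R.from_quat(c["orientation"]).as_matrix().T+np.array(c["origin"]); P[z<=0]=np.nan
    return P.reshape(-1,3)
C=np.array([.5235,-.0034])
def look(c,C=C,verbose=False):
    P=fpts(c);P=P[~np.isnan(P[:,0])]; d=P[:,:2]-C; r=np.hypot(*d.T); a=np.degrees(np.arctan2(d[:,1],d[:,0]))
    tab=(r>.0785)&(r<.090)&(P[:,2]>.058)&(P[:,2]<.078)
    pin=(r>.027)&(r<.045)&(P[:,2]>.095)&(P[:,2]<.108)
    return P,r,a,tab,pin
E
python3 - <<'E'
from h import *
from scipy.optimize import least_squares
c=dict(np.load("wrist1.npz"))
P,r,a,tab,pin=look(c)
print(c["vfov"],"tab",tab.sum(),np.histogram(a[tab],np.arange(-180,181,20)),P[tab].mean(0),np.median(a[tab]))
for lo,hi in((-120,0),(0,120),(120,240)):
    aa=np.where(a<-150,a+360,a);m=pin&(aa>lo)&(aa<hi);print("pin",m.sum(),P[m].mean(0),np.median(aa[m]),r[m].mean())
f=(abs(P[:,2]-.075)<.004)&(r<.078);print("face",np.median(P[f],0))
h=cv2.convexHull((P[f,:2]*1000).astype(np.float32))[:,0]/1000
print(least_squares(lambda p:np.hypot(*(h-p[:2]).T)-p[2],[.523,-.003,.075],loss="soft_l1",f_scale=.001).x)
g=P[(abs(P[:,2]-.075)<.005)&(r>.093)&(r<.112)&(abs(a)<40)]
for s in(g[g[:,1]>-.008],g[g[:,1]<-.008]):print("block",len(s),s.min(0),s.max(0),s.mean(0))
E
```

```text
65.70646984690485 tab 154 (array([  0,   0,  21, 133,   0,   0,   0,   0,   0,   0,   0,   0,   0,
         0,   0,   0,   0,   0]), array([-180, -160, -140, -120, -100,  -80,  -60,  -40,  -20,    0,   20,
         40,   60,   80,  100,  120,  140,  160,  180])) [ 0.48593138 -0.07722454  0.07194097] -117.01031429084307
pin 143 [ 0.54351175 -0.03245327  0.10267101] -55.409185779136706 0.03535794473458844
pin 153 [0.54036026 0.02883195 0.10201525] 62.35098992202217 0.03646386658185276
pin 146 [ 0.48873611 -0.0045769   0.10197356] 182.0406354630257 0.03486943986535904
face [ 0.5265333  -0.00921051  0.0751806 ]
[ 0.52383328 -0.00214319  0.07472486]
block 261 [0.61855501 0.0154204  0.07006754] [0.63255152 0.02966759 0.07677438] [0.62501777 0.02205735 0.07460067]
block 284 [ 0.61583165 -0.04421417  0.0700385 ] [ 0.63052633 -0.02978163  0.07689669] [ 0.62230763 -0.03700458  0.07469322]
```

```bash
python3 -m crank '[[[2,0,30],0,255],[[2,0,58],0,255],[[2,-16,58],0,255],[[2,-16,58],0,255]]' && python3 -m crank '[[[0,-4,0],0,255],[[0,-8,0],0,255],[[0,-12,0],0,255],[[0,-16,0],0,255],[[0,-20,0],0,255],[[0,-24,0],0,255],[[0,-28,0],0,255],[[0,-20,0],0,255],[[0,-14,-30],0,255],[[0,-14,-60],0,255]]'
cat > tr.py <<'E'
from h import *
import sys
C=np.array([.524,-.0025]); out=[]
n=int(sys.argv[1]);
for i in range(n):
    t=get_state()["time"];c=read_camera("wrist");P,r,a,tab,pin=look(c,C)
    aa=a[pin]; ph=np.degrees(np.angle(np.exp(3j*np.radians(aa)).mean()))/3 if pin.sum() else np.nan
    d=(P[tab,:2]-C); ta=np.degrees(np.arctan2(*d.mean(0)[::-1])) if tab.sum()>15 else np.nan
    out.append((t,ta,tab.sum(),ph,pin.sum()))
    if i==n-1: cv2.imwrite("pics/last.png",c["frame"])
for o in out: print(np.round(o,2))
s=get_state();print(s["time"],s["eef_pos"],s["contact_force"])
E
python3 tr.py 6
```

```text
time: 2.65
eef_pos: [0.4812, -0.0334, 0.0905]
tcp_rot: [1.0, 0.0, 0.0, -0.0]
contact_force: [-0.5, 0.3, -0.1]
opening: -0.001
finger_force: 0.0
time: 3.65
eef_pos: [0.4801, -0.0206, 0.1497]
tcp_rot: [1.0, -0.0, -0.002, -0.0]
contact_force: [0.9, 0.2, -0.2]
opening: -0.004
finger_force: 0.0
[   3.65 -117.11  158.    -56.85  464.  ]
[   3.7  -117.19  148.    -56.97  429.  ]
[   3.75 -117.13  154.    -56.93  441.  ]
[   3.8  -117.17  156.    -56.96  451.  ]
[   3.85 -117.05  153.    -56.76  457.  ]
[   3.9  -117.07  153.    -56.91  473.  ]
3.95 [ 0.48018528 -0.01994458  0.14894378] [ 0.2279042  -0.77241884  0.08801673]
```

```bash
python3 -m crank '[[[1,15,0],0,255],[[1,15,50],0,255],[[1,15,59],0,255],[[1,-5,59],0,255],[[1,-10,59],0,255],[[1,-10,59],0,255]]'
python3 - <<'E'
from h import *
c=read_camera("wrist");s=read_camera("scene")
a=cv2.resize(c["frame"][100:330,130:380],(400,368),interpolation=cv2.INTER_CUBIC)
b=cv2.resize(s["frame"][160:230,190:266],(400,368),interpolation=cv2.INTER_CUBIC)
cv2.imwrite("pics/m2.png",np.hstack([a,b]))
E
```

```text
time: 4.55
eef_pos: [0.4818, -0.0093, 0.0911]
tcp_rot: [1.0, 0.001, -0.0, -0.0]
contact_force: [0.5, 1.3, -0.7]
opening: 0.002
finger_force: 0.0
```

View pics/m2.png

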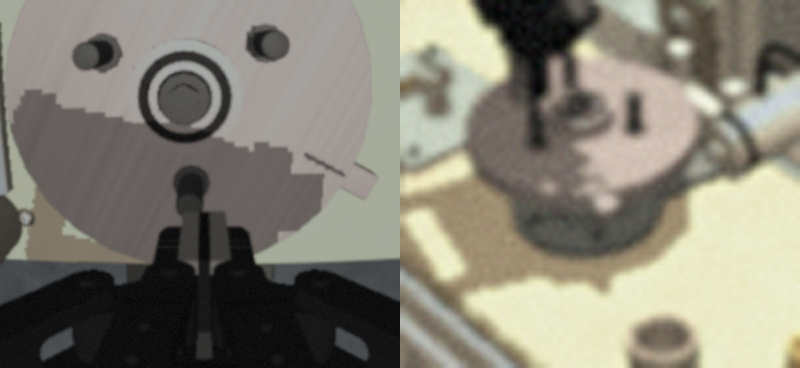

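The wrist view shows the pin at (190,190) just ahead of the finger pads' front edges at (205,212), so the fingertip passes short of the pin in x. I'll get the gap from depth.

```bash
python3 - <<'E'
from h import *
c=read_camera("wrist");P=fpts(c);P=P[~np.isnan(P[:,0])]
m=(P[:,0]<.505)&(P[:,0]>.44)&(abs(P[:,1])<.035)&(P[:,2]>.080)&(P[:,2]<.14)
Q=P[m]
for lo in np.arange(.080,.14,.006):
    s=Q[(Q[:,2]>=lo)&(Q[:,2]<lo+.006)]
    if len(s):print(round(lo,3),len(s),"x",np.percentile(s[:,0],[2,50,98]).round(4),"y",np.percentile(s[:,1],[2,50,98]).round(4))
print(c["origin"],R.from_quat(c["orientation"]).as_matrix().round(3).tolist())
E
```

```text
0.08 43 x [0.4896 0.492  0.4946] y [-0.0085 -0.0042  0.0001]
0.086 126 x [0.4898 0.5035 0.505 ] y [-0.0091 -0.0032  0.0058]
0.092 56 x [0.4891 0.4921 0.4928] y [-0.0086 -0.004   0.0003]
0.098 193 x [0.4852 0.4897 0.4926] y [-0.0086 -0.0037  0.0003]
0.104 7 x [0.4883 0.4896 0.4912] y [-0.0075 -0.0053 -0.0031]
0.116 58 x [0.489  0.4932 0.4937] y [-0.0201 -0.0092  0.0002]
0.122 247 x [0.4888 0.493  0.4937] y [-0.0221 -0.0102  0.0027]
0.128 307 x [0.4886 0.4899 0.4938] y [-0.0227 -0.0097  0.0032]
0.134 346 x [0.4886 0.4913 0.4936] y [-0.0226 -0.0097  0.0033]
[ 0.54791409 -0.00972029  0.25767112] [[0.001, -0.966, -0.26], [-1.0, -0.001, -0.001], [0.0, 0.26, -0.966]]
```

```bash
python3 - <<'E'
from h import *
c=read_camera("scene");P=pts(c)
Q=P[150:240,180:280].reshape(-1,3)
m=(Q[:,0]<.510)&(Q[:,0]>.44)&(abs(Q[:,1])<.04)&(Q[:,2]>.079)&(Q[:,2]<.17)
Q=Q[m]
for lo in np.arange(.079,.17,.006):
    s=Q[(Q[:,2]>=lo)&(Q[:,2]<lo+.006)]
    if len(s):print(round(lo,3),len(s),(s[:,:2]*1000).round().astype(int).tolist())
f=cv2.resize(c["frame"][130:230,180:280],(600,600),interpolation=cv2.INTER_CUBIC);cv2.imwrite("pics/s2.png",np.clip(f*1.6,0,255).astype(np.uint8))
E
```

```text
0.079 15 [[506, 7], [508, 4], [500, -1], [503, -3], [502, -10], [506, -10], [506, -15], [508, -18], [483, -2], [505, -16], [508, -17], [508, -24], [482, -3], [485, -5], [487, -7]]
0.085 11 [[508, 9], [500, -1], [503, -4], [504, -7], [509, -6], [503, -8], [504, -12], [504, -18], [482, -4], [482, -9], [485, -10]]
0.091 6 [[488, -7], [482, -5], [484, -7], [487, -8], [483, -9], [484, -13]]
0.097 6 [[488, -3], [481, -7], [486, -6], [487, -9], [482, -5], [484, -8]]
0.103 1 [[489, -7]]
0.109 1 [[477, -14]]
0.115 6 [[472, -5], [471, -12], [475, -12], [475, -17], [483, -17], [471, -17]]
0.121 8 [[475, 4], [472, -6], [487, -22], [469, -15], [477, -15], [479, -23], [483, -22], [475, -23]]
0.127 14 [[470, -9], [471, -8], [473, -16], [479, -23], [484, -23], [487, -23], [469, -16], [472, -17], [475, -18], [475, -24], [479, -23], [481, -26], [470, -20], [474, -25]]
0.133 14 [[489, -22], [470, -5], [470, -10], [486, -21], [488, -23], [469, -16], [473, -16], [473, -22], [481, -22], [483, -25], [486, -25], [468, -17], [472, -23], [476, -23]]
0.139 19 [[472, -2], [471, -4], [472, -8], [483, -20], [487,
[... 153 characters left out ...]
9, -25], [473, -27]]
0.145 9 [[473, -2], [471, -4], [470, -12], [475, -14], [471, -15], [474, -15], [473, -23], [477, -23], [484, -23]]
0.151 4 [[469, -3], [471, -10], [471, -16], [473, -23]]
0.157 17 [[473, 13], [471, 16], [490, -7], [469, 2], [471, -1], [467, -1], [470, -3], [470, -8], [471, -6], [470, -13], [467, -16], [468, -21], [470, -23], [469, -20], [471, -22], [473, -24], [468, -36]]
0.163 19 [[470, 24], [467, 14], [470, 12], [467, 15], [468, 11], [467, -1], [472, -5], [489, -14], [470, -7], [482, -19], [470, -14], [477, -25], [470, -18], [469, -26], [475, -22], [471, -28], [470, -35], [468, -38], [470, -40]]
0.169 6 [[471, 15], [471, 8], [470, 2], [468, -5], [482, -24], [474, -25]]
```

View pics/s2.png

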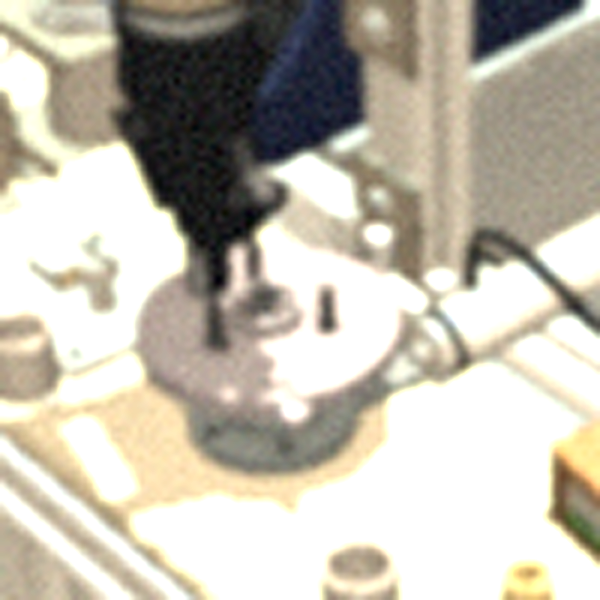

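Both cameras agree the real fingertip ends at about z≈0.114, some 23 mm above the reported TCP. That is why the sweep passed over the pin. I'll step back, go 22 mm lower, and check for contact by camera.

```bash
python3 -m crank '[[[0,13,0],0,255],[[0,25,0],0,255],[[0,25,10],0,255],[[0,25,22],0,255],[[0,25,22],0,255]]'
python3 - <<'E'
from h import *
c=read_camera("wrist");P=fpts(c);P=P[~np.isnan(P[:,0])]
m=(P[:,0]<.499)&(P[:,0]>.46)&(P[:,1]<-.0115)&(P[:,1]>-.055)&(P[:,2]>.079)&(P[:,2]<.12)
Q=P[m];print(len(Q),np.percentile(Q,[1,50,99],axis=0).round(4),Q[:,2].min());print(get_state()["contact_force"])
E
```

```text
time: 5.25
eef_pos: [0.4799, -0.0345, 0.0664]
tcp_rot: [1.0, -0.0, -0.003, -0.001]
contact_force: [-0.9, -0.2, -0.3]
opening: 0.001
finger_force: 0.0
1254 [[ 0.4863 -0.0475  0.0947]
 [ 0.4907 -0.0343  0.1091]
 [ 0.4916 -0.0211  0.1198]] 0.09384729445187864
[-0.05495177 -0.0045308   0.76571339]
```

```bash
python3 -m crank '[[[1,-4,3],0,255],[[1,-8,3],0,255],[[1,-12,3],0,255],[[1,-16,3],0,255],[[1,-20,3],0,255],[[1,-24,3],0,255],[[1,-28,3],0,255],[[1,-20,3],0,255],[[0,-16,-20],0,255],[[0,-16,-50],0,255]]'
python3 tr.py 8
```

```text
time: 6.3
eef_pos: [0.4804, -0.0194, 0.1179]
tcp_rot: [1.0, -0.0, -0.002, -0.0]
contact_force: [1.1, 0.4, -0.4]
opening: -0.003
finger_force: 0.0
[  6.3     nan   0.     0.85 658.  ]
[  6.35 173.29  49.    -3.44 588.  ]
[  6.4  171.17 131.    -7.92 588.  ]
[  6.45 167.32 162.   -12.4  604.  ]
[  6.5  163.08 172.   -16.55 613.  ]
[  6.55 158.69 171.   -21.02 619.  ]
[  6.6  154.4  162.   -25.34 633.  ]
[  6.65 149.96 176.   -29.5  632.  ]
6.7 [ 0.48095988 -0.0187322   0.11763455] [-0.56725695  0.28455638 -0.18421114]
```

```bash
python3 -m crank '[[[-16,-16,0],0,255],[[-16,-16,30],0,255],[[-16,-16,60],0,255],[[-16,-16,60],0,255],[[-16,-16,60],0,255]]'
python3 tr.py 6; python3 - <<'E'
from h import *
c=read_camera("wrist");P=fpts(c);P=P[~np.isnan(P[:,0])]
m=(P[:,0]<.485)&(P[:,0]>.44)&(abs(P[:,1]+.003)<.02)&(P[:,2]>.079)&(P[:,2]<.12)
Q=P[m];print(len(Q),np.percentile(Q,[1,50,99],axis=0).round(4),np.sort(Q[:,2])[:10].round(4))
m=(P[:,0]<.495)&(P[:,0]>.46)&(abs(P[:,1]+.003)<.012);Q=P[m]
print(np.histogram(Q[:,2],np.arange(.07,.11,.002)))
E
```

```text
time: 7.2
eef_pos: [0.4653, -0.0027, 0.0584]
tcp_rot: [1.0, 0.0, -0.001, -0.0]
contact_force: [0.7, -0.3, 0.7]
opening: 0.003
finger_force: 0.0
[   7.2   103.84  324.     43.98 1393.  ]
[   7.25   99.68  334.     39.76 1369.  ]
[   7.3    95.43  332.     35.67 1359.  ]
[   7.35   91.41  334.     31.45 1335.  ]
[   7.4    87.34  334.     27.35 1353.  ]
[   7.45   83.31  335.     23.17 1334.  ]
7.5 [ 0.46702433 -0.00311998  0.06040662] [ 0.12122599 -0.13382552 -0.21145578]
1474 [[ 0.4731 -0.0161  0.0888]
 [ 0.4775 -0.0029  0.1048]
 [ 0.4784  0.0104  0.1198]] [0.0878 0.0879 0.088  0.0881 0.0882 0.0884 0.0885 0.0885 0.0885 0.0886]
(array([   0,   45, 1672,  180,    0,    0,    0,    0,    2,   36,   67,
         73,   83,   84,   92,   86,   99,   95,  108]), array([0.07 , 0.072, 0.074, 0.076, 0.078, 0.08 , 0.082, 0.084, 0.086,
       0.088, 0.09 , 0.092, 0.094, 0.096, 0.098, 0.1  , 0.102, 0.104,
       0.106, 0.108]))
```

```bash
python3 -m crank '[[[0,0,6],0,255],[[0,0,6],0,255],[[0,0,6],0,255],[[0,0,6],0,255],[[0,0,6],0,255],[[0,0,6],0,255],[[0,0,6],0,255],[[0,0,6],0,255],[[0,0,6],0,255],[[0,0,6],0,255]]' >/dev/null
for i in 1 2; do python3 -m crank '[[[0,0,0],0,255],[[0,0,0],0,255],[[0,0,0],0,255],[[0,0,0],0,255],[[0,0,0],0,255],[[0,0,0],0,255],[[0,0,0],0,255],[[0,0,0],0,255],[[0,0,0],0,255],[[0,0,0],0,255]]' | head -2; done
python3 tr.py 8
```

```text
time: 9.55
eef_pos: [0.466, -0.0029, 0.0531]
time: 10.55
eef_pos: [0.466, -0.0029, 0.0531]
[  10.55 -145.18  297.     34.99 1531.  ]
[  10.6  -147.92  235.     31.81 1523.  ]
[  10.65 -151.    162.     28.52 1530.  ]
[  10.7  -155.48  139.     25.33 1518.  ]
[  10.75 -158.4   145.     22.07 1509.  ]
[  10.8  -159.6   103.     18.88 1496.  ]
[  10.85 -161.6    29.     15.66 1514.  ]
[  10.9      nan    0.     12.39 1517.  ]
10.95 [ 0.46600471 -0.00285997  0.05313217] [ 0.4874613  -0.10130047  0.70340256]
```

```bash
python3 -m crank '[[[0,0,3],0,255],[[0,0,3],0,255],[[0,0,3],0,255],[[0,0,3],0,255],[[0,0,3],0,255],[[0,0,3],0,255],[[0,0,3],0,255],[[0,0,3],0,255],[[0,0,3],0,255],[[0,0,3],0,255]]' |tail -5
python3 -m crank '[[[0,0,0],0,255],[[0,0,0],0,255],[[0,0,0],0,255],[[0,0,0],0,255],[[0,0,0],0,255],[[0,0,0],0,255],[[0,0,0],0,255],[[0,0,0],0,255]]' |tail -5
python3 tr.py 8; python3 - <<'E'
from h import *
c=read_camera("wrist");P=fpts(c);P=P[~np.isnan(P[:,0])]
m=(P[:,0]<.485)&(P[:,0]>.44)&(abs(P[:,1]+.003)<.02)&(P[:,2]>.0775)&(P[:,2]<.12)
print(np.sort(P[m][:,2])[[0,5,15,30]].round(4))
E
```

```text
eef_pos: [0.4665, -0.0031, 0.0518]
tcp_rot: [1.0, 0.0, -0.0, 0.0]
contact_force: [-4.0, 0.4, 10.8]
opening: -0.002
finger_force: 4.9
eef_pos: [0.4665, -0.0031, 0.0518]
tcp_rot: [1.0, 0.0, -0.0, 0.0]
contact_force: [-3.8, -0.6, 9.3]
opening: -0.002
finger_force: 4.9
[  12.75     nan    0.      5.72 1564.  ]
[  12.8      nan    0.      5.73 1575.  ]
[  12.85     nan    0.      5.71 1575.  ]
[  12.9      nan    0.      5.71 1571.  ]
[  12.95     nan    0.      5.72 1576.  ]
[  13.       nan    0.      5.71 1563.  ]
[  13.05     nan    0.      5.71 1568.  ]
[  13.1      nan    0.      5.73 1573.  ]
13.15 [ 0.46647856 -0.00311037  0.05178698] [-3.71688388 -0.44617645  9.78915405]
[0.0791 0.0796 0.0804 0.0811]
```

The 3 mm lowering touched the wheel early. It stopped at about -174°, far from the gate, so I won't use that stop. I'll lift, flick again, and brake it properly. Contact is at TCP z≈0.052 and stiffness is about 6 N/mm.

```bash
python3 -m crank '[[[0,0,-35],0,255],[[0,0,-65],0,255],[[10,-39,-65],0,255],[[10,-39,-40],0,255],[[10,-39,-14],0,255],[[10,-39,-14],0,255]]'; python3 tr.py 1
python3 - <<'E'
from h import *
c=read_camera("wrist");P=fpts(c);P=P[~np.isnan(P[:,0])]
m=(P[:,0]<.495)&(P[:,0]>.46)&(abs(P[:,1]-.036)<.018)&(P[:,2]>.079)&(P[:,2]<.12)
Q=P[m];print(len(Q),np.percentile(Q,[1,50,99],axis=0).round(4))
C=np.array([.524,-.0025]);r=np.hypot(*(P[:,:2]-C).T)
m=(P[:,1]>.01)&(r>.027)&(r<.045)&(P[:,0]<.52)&(P[:,2]>.098)&(P[:,2]<.106);print("pin",m.sum(),P[m].mean(0).round(4))
E
```

```text
time: 13.8
eef_pos: [0.4727, 0.0368, 0.0606]
tcp_rot: [1.0, 0.0, -0.004, -0.001]
contact_force: [-0.2, -0.6, 1.0]
opening: 0.001
finger_force: 0.0
[  13.8      nan    0.      3.12 1329.  ]
13.85 [0.47423662 0.03648111 0.06245205] [-0.33513666 -0.11802548  0.35967254]
1388 [[0.4806 0.0235 0.0906]
 [0.4851 0.0367 0.1062]
 [0.4859 0.0499 0.1195]]
pin 402 [0.505  0.0283 0.1027]
```

```bash
python3 -m crank '[[[3.5,0,0],0,255],[[7,0,0],0,255],[[10.5,0,0],0,255],[[14,0,0],0,255],[[17.5,0,0],0,255],[[21,0,0],0,255],[[24.5,0,0],0,255],[[28,0,0],0,255],[[18,0,0],0,255],[[10,0,-30],0,255]]'
python3 tr.py 8
```

```text
time: 14.9
eef_pos: [0.4815, 0.0366, 0.0901]
tcp_rot: [1.0, 0.0, -0.005, -0.001]
contact_force: [0.3, 0.2, -0.3]
opening: -0.003
finger_force: 0.0
[ 14.9  135.85  53.   -40.01 883.  ]
[ 14.95 133.79 125.   -43.23 817.  ]
[ 15.   131.91 211.   -46.45 798.  ]
[ 15.05 129.57 275.   -49.67 813.  ]
[ 15.1  126.37 279.   -52.78 808.  ]
[ 15.15 123.3  288.   -55.76 808.  ]
[ 15.2  120.14 282.   -59.02 806.  ]
[ 15.25 117.02 283.    57.82 817.  ]
15.3 [0.4852711  0.03620438 0.09310983] [-0.8767889   0.06483033 -0.77848249]
```

```bash
python3 -m crank '[[[-20,20,0],0,255],[[-20,39,0],0,255],[[-20,39,25],0,255],[[-20,39,37],0,255],[[-20,39,37],0,255],[[-20,39,37],0,255]]'
python3 tr.py 6
```

```text
time: 15.9
eef_pos: [0.4657, -0.0025, 0.0567]
tcp_rot: [1.0, 0.0, -0.001, -0.0]
contact_force: [0.3, -1.1, 0.7]
opening: 0.002
finger_force: 0.0
[  15.9    78.49  356.     18.48 1431.  ]
[  15.95   75.56  354.     15.49 1410.  ]
[  16.     72.63  351.     12.5  1390.  ]
[  16.05   69.68  355.      9.55 1414.  ]
[  16.1    66.89  354.      6.68 1412.  ]
[  16.15   63.97  356.      3.88 1429.  ]
16.2 [ 0.46655092 -0.00280015  0.05780853] [0.45859886 0.41932901 0.01526602]
```

```bash
python3 -m crank '[[[0,0,1.5],0,255],[[0,0,1.5],0,255],[[0,0,1.5],0,255],[[0,0,1.5],0,255],[[0,0,1.5],0,255],[[0,0,1.5],0,255],[[0,0,1.5],0,255],[[0,0,1.5],0,255],[[0,0,1.5],0,255],[[0,0,1.5],0,255]]'
python3 tr.py 1
```

```text
time: 17.2
eef_pos: [0.466, -0.0029, 0.0556]
tcp_rot: [1.0, 0.0, 0.0, -0.0]
contact_force: [-0.4, -0.1, -0.5]
opening: 0.0
finger_force: 0.0
[  17.2      nan    0.    -53.97 1462.  ]
17.25 [ 0.46602413 -0.00286792  0.05563481] [ 0.59895744 -0.67265761 -1.11389537]
```

```bash
python3 -m crank '[[[0,0,7],0,255],[[0,0,7],0,255],[[0,0,7],0,255],[[0,0,7],0,255],[[0,0,7],0,255]]'
python3 tr.py 3; python3 - <<'E'
from h import *
c=read_camera("wrist");cv2.imwrite("pics/end.png",c["frame"])
E
```

```text
time: 17.75
eef_pos: [0.4672, -0.0034, 0.0517]
tcp_rot: [1.0, 0.0, 0.0, 0.001]
contact_force: [-6.3, -0.0, 17.5]
opening: -0.003
finger_force: 9.0
[  17.75     nan    0.    -59.87 1556.  ]
[  17.8      nan    0.    -59.89 1549.  ]
[  17.85     nan    0.    -59.87 1562.  ]
17.9 [ 0.46721762 -0.00342807  0.05171441] [-6.91267837  0.50568629 18.16152881]
```

View pics/end.png

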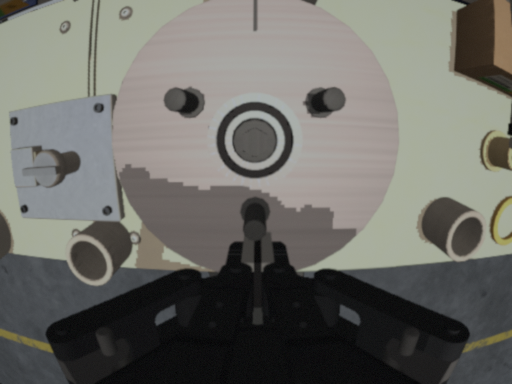

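The wheel is still, with the scribed line at (255,15) pointing straight ahead. The tab is at about 0.1°, roughly 3° (4–5 mm) from the gate's middle at -2.8°, and the finger presses with about 18 N.

```bash
python3 -c "
from plant import ctrl
print(ctrl.sign_off())"
```

```text
the job is handed in; nothing more can be done
None
```

The job is handed in: the wheel spun freely for over 2 s after a second flick and was braked with its tab about 5 mm from the gate's middle, fingertip still pressing at about 18 N; an early touch had stopped the first spin far from the gate, so I re-flicked rather than dragging the tab in, and no verdict came back.

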